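# Slide the crate of casts into the packing corner

## Task

Push the heavy, tall crate of casts across the bench, low enough near its base that it slides and does not tip, until it stands squarely home in the packing corner with its base board flush against both the back batten and the side batten. This is pushing only: do not lift the crate, leave the jar, the pot and the small loose cast where they stand, and finish with the arm clear of everything.

Things in the scene. Friction and masses are not known exactly. Their poses are not given: they have to be found in the camera images.
- crate: Loose crate, about 1.8 kg: square wooden base board 150 x 150 mm, 30 mm high; centred on it a slatted box 90 x 90 mm from 30 to 210 mm height, foam casts sticking out of it to 244 mm. The board stands out 30 mm round the box. Takes 7 to 14 N to slide and tips if pushed above about 110 mm. Origin: centre of the underside; z up, x and y square to the board's sides.
- corner: Packing corner: two dark wooden battens fixed at a right angle, 40 mm high, 24 mm thick. Origin: inside corner at bench height. Back batten's inner face runs 400 mm along this frame's -y, side batten's 200 mm along its -x. +x points roughly away from the robot, +y to its left. Crate home: centre at (-75, -75) mm in this frame, sides parallel to the battens.
- jar: Bystander: closed white jar, 56 mm in diameter, 75 mm high, loose on the bench. Origin: centre of the underside.
- pot: Bystander: open steel cup, 64 mm in diameter at the rim, 70 mm high, loose on the bench. Origin: centre of the underside.
- cast: Bystander: small waisted foam cast, 60 mm in diameter, 70 mm high, loose on the bench. Origin: centre of the underside.
Mind the look-alikes: they are no part of the job. Of the things that look like the crate, the smallest one is meant.

How it is judged:
By the outcome, as a careful person would: the job done as asked, in the order asked, and still so for the second after the job is handed in, with the robot touching nothing.
It also fails if it takes over 64 s, if anything falls off the work surface, if the arm or the gripper's body presses on something with over 40 N, if the wrist force passes 120 N, or if a joint passes its speed limit or range.

## Robot

A 6-joint arm with a two-finger parallel gripper is mounted at the origin on the work surface. World frame = base frame: x ahead of the robot, y to its left, z up, the work surface at z = 0. Lengths are in mm, angles in degrees, forces in N, time in s.
With the tool pointing down it reaches from about 350 to 850 mm from the base axis. Payload 8.1 kg.
Tool frame: the origin (TCP) lies midway between the tips of the shut fingers; the grasp point (between the pads) lies r.grip_point_offset behind it (r.grip_point_offset is the distance from the TCP to the grasp point, in mm); z points along the fingers, y is the line along which they close (so a half turn about z gives the same grasp; the last joint's range is limited). The gripper opens to 93 mm and grips with 3 to 60 N. Pads are 15 mm wide; open, the fingers measure 128 mm over their backs; the gripper's body (75 mm by 188 mm) begins 65 mm behind the grasp point.
Start: joints at [66.669, 7.471, 85.268, -0, 87.261, -4.893], TCP at [189.743, 569.212, 218.635] pointing down, gripper open.
Joint ranges: [-169.43, 169.43], [-51.17, 129.36], [1.28, 143.12], [-76.62, 256.62], [0, 156.53], [-152.29, 152.29]. Speed limits (degrees/s): [136.94, 136.94, 159.86, 180, 180, 180].

## Interface

Orientations are given as [roll, pitch, yaw] about the fixed x, y, z axes, in that order (R = Rz(yaw) Ry(pitch) Rx(roll)).
In Python, from rig import r gives the robot as it stands. The module is installed in compiled form; this text tells all that it offers.
- The arm moves only by the tool apply_moves, never from a script. Its argument "series" is one flat list of numbers, 7 for each row, row after row: the shift along the tool's x, y, z in m, then the turn, a rotation vector about the tool's x, y, z in degrees, then the finger opening in m, from 0 to 0.093. A call has exactly 8 rows; each row is the pose to reach, as a shift and turn from the pose commanded when the call began, along the tool's axes at that moment; what a row does not reach only later rows make up. A row lasts 1/12 s, in which the tool goes at most 41.7 mm and 7.16 degrees, less where a joint would pass 70% of its speed; a pose out of reach is approached as far as the arm can. A call with a gripper value outside its range is refused whole. The fingers move at their own pace and stop on an object; "newtons" is the grip in N (left out, the last holds). Time passes only in rows, so rows that repeat a pose let the fingers close, or fill a call up. It gives the time, the measured TCP pose, the force, the opening and the grip force at its end, in the units of the state.
- r.read_state(): the state, without advancing time (a new reading comes with each control period).
- r.grab_frame(name): name is "scene" or "side" or "wrist"; returns (picture, depth): 420x560x3 uint8, red, green, blue; 420x560 float32, mm along the optical axis (not along the pixel's ray), 0 where there is no reading.
- r.camera_model(name): a dict with "fov_y" (degrees; the focal length in pixels is half the picture's height over the tangent of half this angle, whatever the lens; pixels are square), "cx", "cy" (the principal point, pixels), "R" (3x3) and "t" (3): a world point X has camera coordinates R X + t. Camera axes: x right, y down, z forward; pixel columns grow to the right and rows downward; lengths in mm; the calibration is good to about 2 mm. A picture is of the moment at which its call begins: read the wrist's pose just before it. camera_model takes no time and is no camera call; for the wrist camera it gives the pose at the moment of the call.
- r.finish_job(): hands the job in; it is judged then, once.
The state is a dict: "t": time; "qpos": joint angles; "qvel": joint speeds; "effort": joint torques, N m; "eef_pos": TCP position; "ee_rot": TCP orientation; "wrist_force": force on the tool from outside, world axes, zero at the start; "torque": the same for the moment, N m; "gripper_width": finger opening in mm; "grip_force": force on a finger pad.
Only numpy, scipy, OpenCV 4.12 (cv2) and the standard library are available. Lean on these libraries where they do the work, as an engineer would, in place of code of your own. Each camera call takes 0.05 s, during which the arm holds its last target. There are 200 camera calls.

## Working session

There is one attempt and no reset: what is moved stays moved. The work goes in short steps, Python scripts to look and compute and a tool call to move; the robot and the scene stay as the last step left them, time stands still between calls to the robot, and variables do not carry over. Pictures are saved under pics/ and viewed, at most 10 in all, crops included, and the job is handed in when it is done.

Besides the shell and the picture viewer there is one more tool, called after "Emit:" as name(argument=value, ...) on one line, values as JSON. apply_moves: Moves the arm, as the interface text tells. Its arguments: {"type":"object","properties":{"series":{"type":"array","items":{"type":"number"}},"newtons":{"type":"number"}},"required":["series"]}

```bash
mkdir -p pics; python3 - <<'E'
from rig import r
import cv2,numpy as np
for n in("scene","side"):
    p,d=r.grab_frame(n); cv2.imwrite(f"pics/{n}0.png",p[:,:,::-1]); np.savez(f"{n}0.npz",d=d,p=p,**{k:np.array(v) for k,v in r.camera_model(n).items()})
    print(n,r.camera_model(n))
print(r.read_state(),r.grip_point_offset)
E
```

```text
scene {'fov_y': 54.332865810187215, 'cx': 288.0757575959113, 'cy': 209.9462027236443, 'R': array([[ 0.66431205, -0.74742864, -0.00631821],
       [-0.71212334, -0.63031943, -0.30915654],
       [ 0.22708996,  0.20987576, -0.95099018]]), 't': array([-344.09445083,  342.9271621 ,  819.76368619])}
side {'fov_y': 48.201320719584345, 'cx': 280.0978110482759, 'cy': 213.3631023540572, 'R': array([[ 0.95371777,  0.3001561 , -0.01813098],
       [ 0.15951524, -0.5561144 , -0.81565413],
       [-0.25490646,  0.77501167, -0.57825566]]), 't': array([-477.32607806,  -43.97801503, 1364.08979607])}
{'t': 0.1, 'qpos': array([ 6.66691434e+01,  7.51284278e+00,  8.53216052e+01, -3.92081249e-03,
        8.72617483e+01, -4.89361790e+00]), 'qvel': array([-0.001231  , -0.05952375, -0.24429924, -0.09659549,  0.05371589,
        0.00828838]), 'effort': array([ 1.57632483e-03, -5.61335385e+01, -4.93097484e+01,  7.70475925e-02,
        2.90867529e-02, -1.05502261e-04]), 'eef_pos': array([189.56581267, 568.7298893 , 217.68460418]), 'ee_rot': array([-1.79903820e+02, -4.30437020e-03,  1.61562948e+02]), 'wrist_force': array([-0.25487893, -0.63047988,  0.55021884]), 'torque': array([ 0.01769159, -0.02109633, -0.00063169]), 'grip_force': 0.0, 'gripper_width': 92.92891823478678} 18.8
```

View pics/scene0.png

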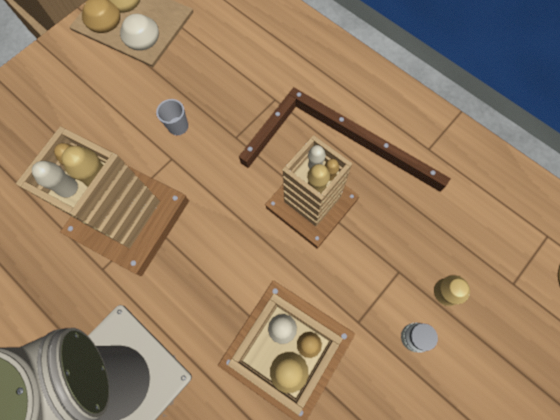

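View pics/side0.png

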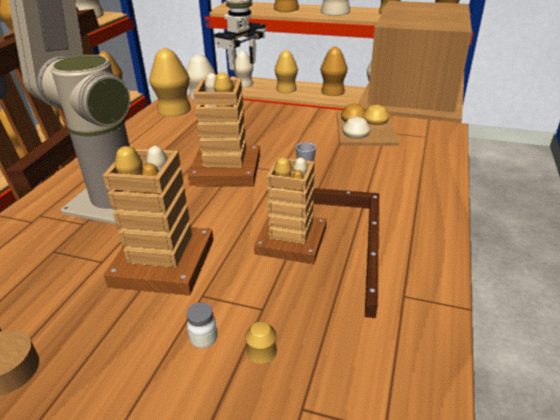

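The scene view shows three crates: (312,195) beside the corner, (288,350) and (125,215). The one at (312,195) looks smallest. The corner is at (297,95), pot (172,117), cast (455,291), jar (420,338). Checking with a close crop and the depth.

```bash
cat > h.py <<'E'
import numpy as np,cv2
def ray(m,u,v):
    f=210/np.tan(np.radians(float(m['fov_y'])/2)); R=np.array(m['R']);t=np.array(m['t'])
    return -R.T@t, R.T@np.array([(u-m['cx'])/f,(v-m['cy'])/f,1.])
def atz(m,u,v,z):
    c,d=ray(m,u,v); return c+d*(z-c[2])/d[2]
def cloud(m,d):
    v,u=np.mgrid[0:420,0:560]; f=210/np.tan(np.radians(float(m['fov_y'])/2))
    P=np.stack([(u-m['cx'])/f*d,(v-m['cy'])/f*d,d],-1)
    return (P-np.array(m['t']))@np.array(m['R'])
E
python3 - <<'E'
from h import *
m=np.load("scene0.npz"); P=cloud(m,m['d']); 
for u,v in [(316,232),(285,200),(317,155),(297,95),(455,291),(420,338),(172,117),(285,280),(183,200),(295,97),(440,183)]: print(u,v,P[v,u].round())
c=m['p'][75:255,230:470,::-1]; cv2.imwrite("pics/c1.png",cv2.resize(c,None,fx=3.3,fy=3.3,interpolation=2))
E
```

```text
316 232 [ 494. -103.   27.]
285 200 [500.  -8.  45.]
317 155 [555. -38. 223.]
297 95 [717. 148.  41.]
455 291 [ 574. -390.   68.]
420 338 [ 454. -389.   77.]
172 117 [486. 349.   9.]
285 280 [ 375. -118.   -3.]
183 200 [353. 163.  34.]
295 97 [711. 149.  39.]
440 183 [ 760. -237.   35.]
```

View pics/c1.png

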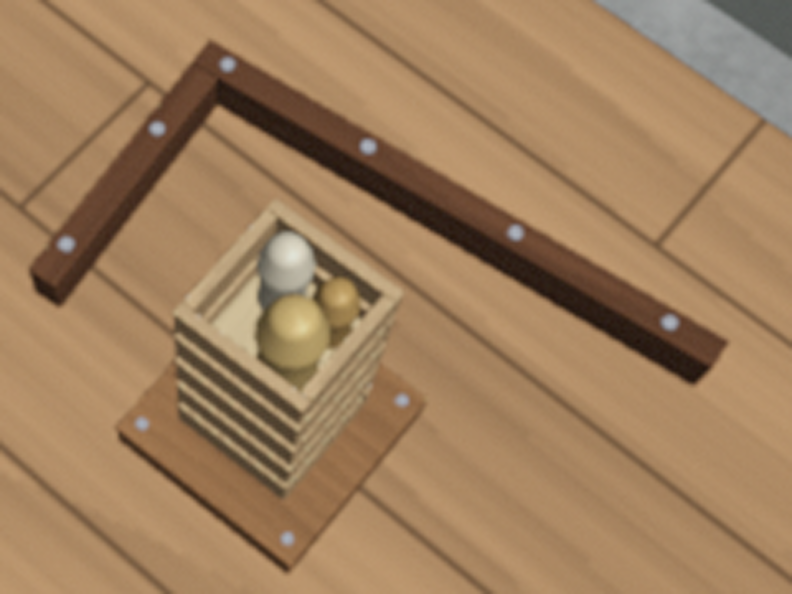

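The crop confirms it: board of the small crate has top corners at crop (118,428), (290,560), (425,402). Battens' inner top edges meet at (218,82), and end at (695,366) and (58,289).

```bash
python3 - <<'E'
from h import *
m=np.load("scene0.npz")
A=lambda x,y,z: atz(m,230+(x+.5)/3.3-.5,75+(y+.5)/3.3-.5,z)
L,N,R=[A(x,y,30) for x,y in((118,428),(290,561),(425,402))]
print("board",L,N,R,np.linalg.norm(L-N),np.linalg.norm(R-N),"ctr",(L+R)/2)
print("yaw",np.degrees(np.arctan2(*(L-N)[1::-1]))-90,np.degrees(np.arctan2(*(R-N)[1::-1])))
C,B,S=[A(x,y,40) for x,y in((218,81),(695,367),(58,290))]
print("corner",C,B,S,np.linalg.norm(B-C),np.linalg.norm(S-C))
print(np.degrees(np.arctan2(*(C-B)[1::-1]))-90,np.degrees(np.arctan2(*(C-S)[1::-1])))
ya=np.arctan2(*(C-B)[1::-1])-np.pi/2
ex=np.array([np.cos(ya),np.sin(ya)]);ey=np.array([-ex[1],ex[0]])
ctr=((L+R)/2)[:2]; print("ctr in corner",(ctr-C[:2])@ex,(ctr-C[:2])@ey,"home",C[:2]-75*ex-75*ey)
# screws
for x,y in((227,64),(368,146),(515,232),(670,322),(157,128),(66,243)): print(A(x,y,40).round(1))
for x,y in((142,424),(287,538),(402,400)): print(A(x,y,30).round(1))
s=np.load("side0.npz");P=cloud(s,s['d']);q=P[(abs(P[...,2]-30)<5)&(np.linalg.norm(P[...,:2]-ctr,axis=-1)<120)]
print(cv2.minAreaRect(q[:,:2].astype(np.float32)))
E
```

```text
board [467.01409449  21.28504884  30.        ] [ 473.88495916 -123.50311456   30.        ] [ 617.14494921 -120.55891787   30.        ] 144.95109879318977 143.2902405717049 ctr [542.07952185 -49.63693452  30.        ]
yaw 2.7169101973307193 1.1773440777517965
corner [706.89067086 143.29635033  40.        ] [ 752.07537619 -241.03553628   40.        ] [511.00817255 116.64569604  40.        ] 386.97888399557763 197.6871531373627
6.705306239603843 7.74776463924806
ctr in corner -186.21122866186172 -172.3697930558593 home [641.1608865   60.05215865]
[721.8 147.8  40. ]
[737.2  28.7  40. ]
[752.2 -90.2  40. ]
[ 767.7 -209.6   40. ]
[649.2 150.4  40. ]
[540.5 136.9  40. ]
[479.7  11.2  30. ]
[ 484.3 -112.1   30. ]
[ 608.  -108.1   30. ]
((546.053466796875, -47.80232238769531), (150.30885314941406, 156.0990447998047), 2.0285298824310303)
```

```bash
python3 - <<'E'
from h import *
H=np.full((28,30),-1.)  # x 100..800 step 25 ; y 450..-450 step 30
for n in("scene","side"):
    s=np.load(n+"0.npz");P=cloud(s,s['d'])[s['d']>0]
    i=((P[:,0]-100)//25).astype(int); j=((450-P[:,1])//30).astype(int)
    k=(i>=0)&(i<28)&(j>=0)&(j<30)&(P[:,2]<600)
    np.maximum.at(H,(i[k],j[k]),P[k,2])
print("      "+" ".join("%4d"%(435-30*j) for j in range(30)))
for a in range(27,-1,-1): print("%4d: "%(112+25*a)+" ".join("%4d"%x if x>12 else "   ." for x in H[a]))
print(P.shape)
E
```

```text
435  405  375  345  315  285  255  225  195  165  135  105   75   45   15  -15  -45  -75 -105 -135 -165 -195 -225 -255 -285 -315 -345 -375 -405 -435
 787:    .    .    .    .    .    .    .    .    .    .    .    .    .    .    .    .    .    .    .    .   41   43   43   44    .    .    .    .    .    .
 762:    .    .    .    .    .    .    .    .    .    .    .    .    .   38   42   45   43   43   43   44   44   45   44   43    .    .    .    .    .    .
 737:    .    .    .    .    .    .    .    .    .   44   45   43   45   45   44   43   43   43   43   42   39    .    .    .    .    .    .    .    .    .
 712:    .    .    .    .    .    .    .    .    .   43   44   42   43   41    .    .    .    .    .    .    .    .    .    .    .    .    .    .    .    .
 687:    .    .    .    .    .    .    .    .    .   42   44    .    .    .    .    .    .    .    .    .    .    .    .    .    .    .    .    .    .    .
 662:    .    .    .    .    .    .    .    .    .   43   45    .    .    .    .    .    .    .    .    .    .    .    .    .    .    .    .    .    .    .
 637:    .    .
[... 2728 characters left out ...]
   .    .   41  277  277  277  276  273   43    .    .    .    .
 187:    .    .    .    .    .  277  277  276  276   43   44   40    .    .    .    .    .    .    .   41   41   42   42   43   42   42    .    .    .    .
 162:    .    .    .    .   41   42   43   42   44   42   40    .    .    .    .    .    .    .    .   41   41   42   35    .    .    .    .    .    .    .
 137:    .    .    .    .   41   42   42   40    .    .    .    .    .    .    .    .    .    .    .    .    .    .    .    .    .    .    .    .    .    .
 112:    .    .    .    .    .    .    .    .    .    .    .   14   15   16  363  367   14   14   15    .    .    .    .    .    .    .    .    .    .    .
(234295, 3)
```

```bash
cat >> h.py <<'E'
from scipy.spatial.transform import Rotation as Ro
def rot(yaw,tilt=0): return Ro.from_euler('ZXY',[yaw,180,tilt],degrees=True)
def cur(s): return np.array(s['eef_pos']),Ro.from_euler('xyz',s['ee_rot'],degrees=True)
def plan(start,*wps):
    p,R=start
    for x,y,z,yaw,t in wps:
        q,Q=np.array([x,y,z]),rot(yaw,t)
        print((R.inv().apply(q-p)/1000).round(4).tolist(),(R.inv()*Q).as_rotvec(degrees=True).round(2).tolist(),"%.0f mm"%np.linalg.norm(q-p)); p,R=q,Q
E
python3 - <<'E'
from h import *
st=(np.array([189.743,569.212,218.635]),rot(161.562))
plan(st,(430,470,300,170,0),(500,180,300,180,0),(440,-50,300,187.2,0),(440,-50,70,187.2,-12),(440,-50,17,187.2,-12))
E
```

```text
[-0.2593, -0.0181, -0.0814] [0.0, 0.0, -8.44] 272 mm
[-0.1193, -0.2734, -0.0] [0.0, 0.0, -10.0] 298 mm
[0.06, -0.23, -0.0] [0.0, 0.0, -7.2] 238 mm
[0.0, -0.0, 0.23] [0.0, -12.0, -0.0] 230 mm
[0.011, -0.0, 0.0518] [0.0, 0.0, 0.0] 53 mm
```

Emit:
apply_moves(series=[-0.26,-0.018,-0.081,0,0,-8.4,0.093,-0.26,-0.018,-0.081,0,0,-8.4,0.093,-0.26,-0.018,-0.081,0,0,-8.4,0.093,-0.26,-0.018,-0.081,0,0,-8.4,0.093,-0.26,-0.018,-0.081,0,0,-8.4,0.093,-0.26,-0.018,-0.081,0,0,-8.4,0.093,-0.26,-0.018,-0.081,0,0,-8.4,0.093,-0.26,-0.018,-0.081,0,0,-8.4,0.093])

```text
t: 0.77
eef_pos: [435.6, 467.4, 300.9]
ee_rot: [180.0, 0.2, 169.7]
wrist_force: [-0.0, 0.6, -0.4]
gripper_width: 92.9
grip_force: 0.0
```

Emit:
apply_moves(series=[-0.119,-0.273,0,0,0,-10,0.093,-0.119,-0.273,0,0,0,-10,0.093,-0.119,-0.273,0,0,0,-10,0.093,-0.119,-0.273,0,0,0,-10,0.093,-0.119,-0.273,0,0,0,-10,0.093,-0.119,-0.273,0,0,0,-10,0.093,-0.119,-0.273,0,0,0,-10,0.093,-0.119,-0.273,0,0,0,-10,0.093])

```text
t: 1.43
eef_pos: [500.8, 175.3, 299.0]
ee_rot: [-179.9, -0.0, 179.7]
wrist_force: [-0.3, 0.2, -0.5]
gripper_width: 93.1
grip_force: 0.0
```

Emit:
apply_moves(series=[0.06,-0.23,0,0,0,-7.2,0.093,0.06,-0.23,0,0,0,-7.2,0.093,0.06,-0.23,0,0,0,-7.2,0.093,0.06,-0.23,0,0,0,-7.2,0.093,0.06,-0.23,0,0,0,-7.2,0.093,0.06,-0.23,0,0,0,-7.2,0.093,0.06,-0.23,0,0,0,-7.2,0.093,0.06,-0.23,0,0,0,-7.2,0.093])

```text
t: 2.1
eef_pos: [439.7, -50.3, 299.2]
ee_rot: [180.0, -0.0, -173.0]
wrist_force: [-0.0, 0.6, 0.0]
gripper_width: 93.2
grip_force: 0.0
```

Emit:
apply_moves(series=[0,0,0.04,0,-6,0,0.093,0,0,0.08,0,-12,0,0.093,0,0,0.12,0,-12,0,0.093,0,0,0.16,0,-12,0,0.093,0,0,0.2,0,-12,0,0.093,0,0,0.23,0,-12,0,0.093,0,0,0.23,0,-12,0,0.093,0,0,0.23,0,-12,0,0.093])

```text
t: 2.77
eef_pos: [438.7, -47.6, 68.2]
ee_rot: [179.8, 11.8, -172.8]
wrist_force: [0.4, 0.6, 1.3]
gripper_width: 93.1
grip_force: 0.0
```

Emit:
apply_moves(series=[0.003,0,0.012,0,0,0,0.093,0.006,0,0.026,0,0,0,0.093,0.008,0,0.04,0,0,0,0.093,0.011,0,0.052,0,0,0,0.093,0.011,0,0.052,0,0,0,0.093,0.011,0,0.052,0,0,0,0.093,0.011,0,0.052,0,0,0,0.093,0.011,0,0.052,0,0,0,0.093])

```text
t: 3.43
eef_pos: [441.9, -49.9, 18.6]
ee_rot: [-179.9, 12.2, -172.8]
wrist_force: [0.4, 0.1, -0.3]
gripper_width: 93.0
grip_force: 0.0
```

```bash
python3 - <<'E'
from rig import r
from h import *
p,d=r.grab_frame("side"); cv2.imwrite("pics/s1.png",cv2.resize(p[120:320,150:400,::-1],None,fx=3,fy=3))
plan(cur(r.read_state()),(440+119,-50+15,17,187.2,-12))
E
```

```text
[-0.1154, 0.0001, 0.0262] [-0.07, 0.15, -0.01] 118 mm
```

View pics/s1.png

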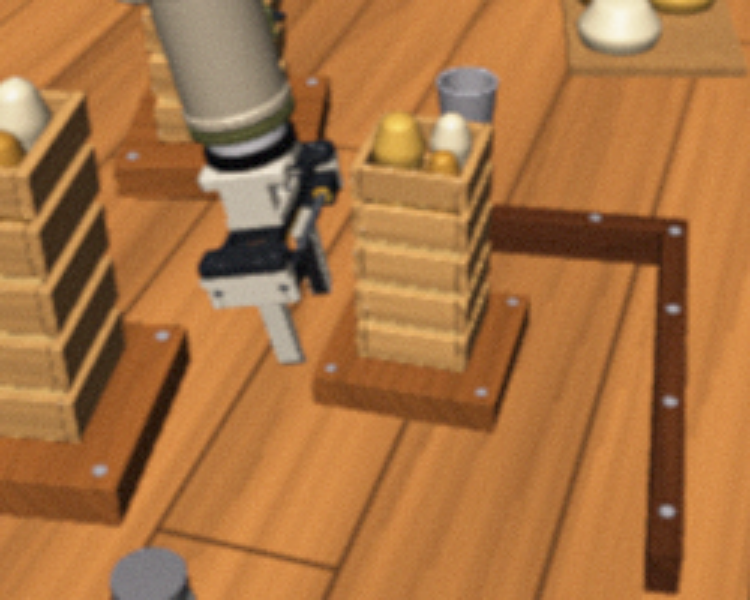

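The gripper stands at the near face, but the wrist camera (crop 325,180) is on the crate side and would come near the box (360,180). I'll rise and flip the tool half a turn.

Emit:
apply_moves(series=[-0.008,0,-0.037,0,0,0,0.093,-0.016,0,-0.075,0,0,0,0.093,-0.024,0,-0.112,0,0,0,0.093,-0.032,0,-0.15,0,0,0,0.093,-0.04,0,-0.187,0,6,0,0.093,-0.048,0,-0.225,0,12,0,0.093,-0.048,0,-0.225,0,12,0,0.093,-0.048,0,-0.225,0,12,0,0.093])

```text
t: 4.15
eef_pos: [443.5, -49.8, 250.3]
ee_rot: [-179.9, 0.3, -172.8]
wrist_force: [-0.7, 0.1, 0.1]
gripper_width: 93.2
grip_force: 0.0
```

Emit:
apply_moves(series=[0,0,0,0,0,7,0.093,0,0,0,0,0,14,0.093,0,0,0,0,0,21,0.093,0,0,0,0,0,28,0.093,0,0,0,0,0,35,0.093,0,0,0,0,0,42,0.093,0,0,0,0,0,49,0.093,0,0,0,0,0,56,0.093])

```text
t: 4.82
eef_pos: [439.2, -49.4, 244.9]
ee_rot: [-180.0, -0.1, 130.8]
wrist_force: [0.4, 0.1, 0.6]
gripper_width: 92.7
grip_force: 0.0
```

Emit:
apply_moves(series=[0,0,0,0,0,7,0.093,0,0,0,0,0,14,0.093,0,0,0,0,0,21,0.093,0,0,0,0,0,28,0.093,0,0,0,0,0,35,0.093,0,0,0,0,0,42,0.093,0,0,0,0,0,49,0.093,0,0,0,0,0,56,0.093])

```text
t: 5.48
eef_pos: [439.2, -49.4, 244.9]
ee_rot: [-179.9, -0.0, 74.8]
wrist_force: [0.2, 0.6, -0.1]
gripper_width: 93.0
grip_force: 0.0
```

Emit:
apply_moves(series=[0,0,0,0,0,7,0.093,0,0,0,0,0,14,0.093,0,0,0,0,0,21,0.093,0,0,0,0,0,28,0.093,0,0,0,0,0,35,0.093,0,0,0,0,0,42,0.093,0,0,0,0,0,49,0.093,0,0,0,0,0,56,0.093])

```text
t: 6.15
eef_pos: [439.2, -49.4, 245.0]
ee_rot: [-179.9, 0.0, 18.8]
wrist_force: [-0.1, 0.5, 0.1]
gripper_width: 92.8
grip_force: 0.0
```

```bash
python3 - <<'E'
from rig import r
from h import *
s=r.read_state(); print(s['eef_pos'],s['ee_rot'],s['qpos'])
plan(cur(s),(440,-50,242,7.2,12),(440,-50,18,7.2,12),(456,-48,18,7.2,12))
m=r.camera_model("wrist"); print(-np.array(m['R']).T@m['t'])
E
```

```text
[439.15719695 -49.37215621 244.95126758] [-1.79940210e+02  3.99153891e-02  1.88025042e+01] [-1.30931096e+01 -1.82416976e+01  1.06653941e+02  2.96841895e-02
  9.16532363e+01  5.81052465e+01]
[0.0006, 0.0009, 0.0029] [-1.27, 12.0, 11.55] 3 mm
[-0.0466, -0.0, 0.2191] [0.0, 0.0, 0.0] 224 mm
[0.0158, 0.0, 0.0034] [0.0, 0.0, 0.0] 16 mm
[505.23536515 -27.22590328 412.31558009]
```

The camera turns out to sit on the tool's +x side (what I saw was the gripper's far end). So from here I push +y first, tilted more, then +x at yaw 187.

```bash
python3 - <<'E'
from rig import r
from h import *
s=r.read_state()
plan(cur(s),(557,-165,330,60,0),(557,-165,330,97.2,0),(557,-165,120,97.2,25),(557,-165,22,97.2,25),(557-12.5,-165+99.2,22,97.2,25))
E
```

```text
[0.0742, 0.1474, -0.0853] [-0.07, 0.02, -41.2] 186 mm
[0.0, 0.0, 0.0] [-0.0, 0.0, -37.2] 0 mm
[0.0, -0.0, 0.21] [-0.0, 25.0, 0.0] 210 mm
[-0.0414, -0.0, 0.0888] [0.0, 0.0, 0.0] 98 mm
[0.0906, 0.0, 0.0423] [0.0, 0.0, 0.0] 100 mm
```

Emit:
apply_moves(series=[0,0,-0.04,0,0,-6,0.093,0,0,-0.08,0,0,-12,0.093,0.018,0.036,-0.085,0,0,-18,0.093,0.036,0.072,-0.085,0,0,-24,0.093,0.055,0.11,-0.085,0,0,-30,0.093,0.074,0.147,-0.085,0,0,-36,0.093,0.074,0.147,-0.085,0,0,-41.2,0.093,0.074,0.147,-0.085,0,0,-41.2,0.093])

```text
t: 6.82
eef_pos: [557.9, -165.3, 327.1]
ee_rot: [-179.6, 0.0, 60.5]
wrist_force: [0.1, 0.8, -0.3]
gripper_width: 93.2
grip_force: 0.0
```

Emit:
apply_moves(series=[0,0,0,0,0,-7,0.093,0,0,0,0,0,-14,0.093,0,0,0,0,0,-21,0.093,0,0,0,0,0,-28,0.093,0,0,0,0,0,-35,0.093,0,0,0,0,0,-37.2,0.093,0,0,0,0,0,-37.2,0.093,0,0,0,0,0,-37.2,0.093])

```text
t: 7.48
eef_pos: [557.7, -163.3, 332.0]
ee_rot: [179.9, 0.0, 97.4]
wrist_force: [0.5, -1.2, 0.0]
gripper_width: 93.1
grip_force: 0.0
```

Emit:
apply_moves(series=[0,0,0,0,7,0,0.093,0,0,0,0,14,0,0.093,0,0,0.04,0,21,0,0.093,0,0,0.08,0,25,0,0.093,0,0,0.12,0,25,0,0.093,0,0,0.16,0,25,0,0.093,0,0,0.19,0,25,0,0.093,0,0,0.21,0,25,0,0.093])

```text
t: 8.15
eef_pos: [556.2, -162.9, 117.4]
ee_rot: [-179.6, -25.2, 97.2]
wrist_force: [-0.4, -0.3, -0.7]
gripper_width: 93.0
grip_force: 0.0
```

Emit:
apply_moves(series=[-0.01,0,0.022,0,0,0,0.093,-0.02,0,0.044,0,0,0,0.093,-0.031,0,0.066,0,0,0,0.093,-0.041,0,0.089,0,0,0,0.093,-0.041,0,0.089,0,0,0,0.093,-0.041,0,0.089,0,0,0,0.093,-0.041,0,0.089,0,0,0,0.093,-0.041,0,0.089,0,0,0,0.093])

```text
t: 8.82
eef_pos: [559.8, -164.4, 25.9]
ee_rot: [179.8, -24.9, 97.6]
wrist_force: [1.1, -0.3, -0.7]
gripper_width: 92.9
grip_force: 0.0
```

```bash
python3 - <<'E'
from rig import r
from h import *
s=r.read_state(); print(s['eef_pos'],s['ee_rot'],s['qpos'].round())
p,d=r.grab_frame("side"); cv2.imwrite("pics/s2.png",cv2.resize(p[120:320,150:400,::-1],None,fx=3,fy=3))
m=r.camera_model("wrist"); print(-np.array(m['R']).T@m['t'])
E
```

```text
[ 559.83770362 -164.44319574   25.94773563] [179.8424932  -24.87448127  97.58404768] [-33.  29.  85.  19.  84. -46.]
[ 561.3205051  -171.903265    206.76877993]
```

View pics/s2.png

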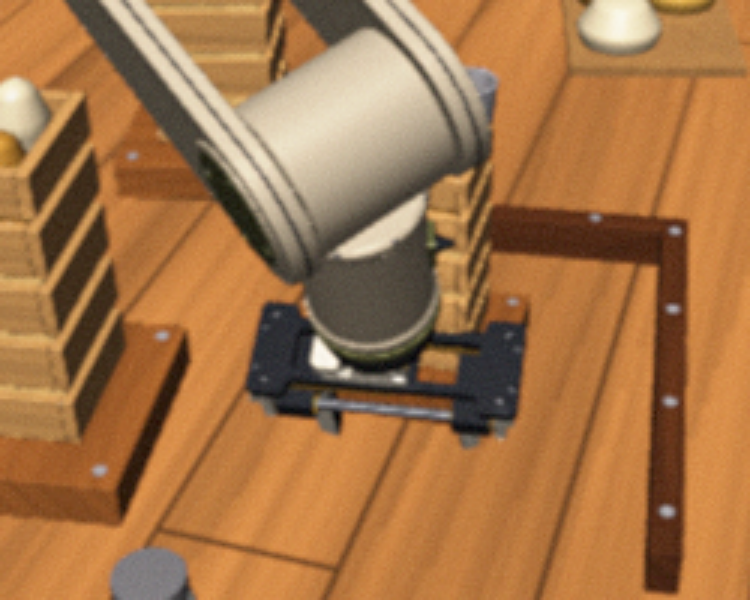

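Emit:
apply_moves(series=[-0.002,0,0.005,0,0,0,0.093,-0.005,0,0.011,0,0,0,0.093,-0.001,0,0.013,0,0,0,0.093,0.003,0,0.015,0,0,0,0.093,0.007,0,0.0165,0,0,0,0.093,0.011,0,0.018,0,0,0,0.093,0.014,0,0.02,0,0,0,0.093,0.014,0,0.02,0,0,0,0.093])

```text
t: 9.53
eef_pos: [555.6, -141.8, 11.4]
ee_rot: [-180.0, -25.0, 97.6]
wrist_force: [-1.6, 0.0, 0.3]
gripper_width: 92.9
grip_force: 0.0
```

Emit:
apply_moves(series=[0.004,0,0.002,0,0,0,0.093,0.008,0,0.004,0,0,0,0.093,0.012,0,0.0055,0,0,0,0.093,0.016,0,0.0075,0,0,0,0.093,0.02,0,0.0095,0,0,0,0.093,0.024,0,0.011,0,0,0,0.093,0.028,0,0.013,0,0,0,0.093,0.032,0,0.015,0,0,0,0.093])

```text
t: 10.2
eef_pos: [552.0, -109.3, 11.6]
ee_rot: [179.9, -24.8, 97.5]
wrist_force: [2.6, -8.1, -0.4]
gripper_width: 93.1
grip_force: 4.1
```

```bash
python3 - <<'E'
from rig import r
from h import *
s=r.read_state(); print(s['eef_pos'],s['ee_rot'],s['wrist_force'])
d=(s['eef_pos'][:2]-np.array([707,143.5]));print(d@[.992,.125],d@[-.125,.992])
E
```

```text
[ 552.02757857 -109.29112905   11.61407007] [179.88041741 -24.78523764  97.54769666] [ 2.62715023 -8.06398355 -0.40361123]
-185.33153318715966 -231.39724734066857
```

Emit:
apply_moves(series=[0.004,0,0.002,0,0,0,0.093,0.008,0,0.004,0,0,0,0.093,0.012,0,0.0055,0,0,0,0.093,0.016,0,0.0075,0,0,0,0.093,0.02,0,0.0095,0,0,0,0.093,0.024,0,0.011,0,0,0,0.093,0.028,0,0.013,0,0,0,0.093,0.032,0,0.015,0,0,0,0.093])

```text
t: 10.87
eef_pos: [547.3, -74.4, 11.6]
ee_rot: [179.9, -24.8, 97.6]
wrist_force: [0.3, -8.1, 0.8]
gripper_width: 92.6
grip_force: 4.3
```

Emit:
apply_moves(series=[0.003,0,0.0015,0,0,0,0.093,0.006,0,0.003,0,0,0,0.093,0.009,0,0.004,0,0,0,0.093,0.012,0,0.0055,0,0,0,0.093,0.015,0,0.007,0,0,0,0.093,0.018,0,0.0085,0,0,0,0.093,0.021,0,0.01,0,0,0,0.093,0.022,0,0.0103,0,0,0,0.093])

```text
t: 11.53
eef_pos: [544.1, -50.0, 11.6]
ee_rot: [179.9, -24.8, 97.6]
wrist_force: [1.1, -7.6, 0.1]
gripper_width: 93.1
grip_force: 4.0
```

```bash
python3 - <<'E'
from rig import r
from h import *
s=r.read_state(); print(s['eef_pos'],s['ee_rot'],s['wrist_force'])
d=(s['eef_pos'][:2]-np.array([707,143.5]));print(d@[.992,.125],d@[-.125,.992])
p,_=r.grab_frame("scene"); cv2.imwrite("pics/c3.png",cv2.resize(p[75:255,230:470,::-1],None,fx=3.3,fy=3.3,interpolation=2))
E
```

```text
[544.10575197 -50.01873385  11.6040272 ] [179.88488222 -24.80153352  97.5688759 ] [ 1.12702855 -7.63733519  0.08935105]
-185.78093577556874 -171.60880297315805
```

View pics/c3.png

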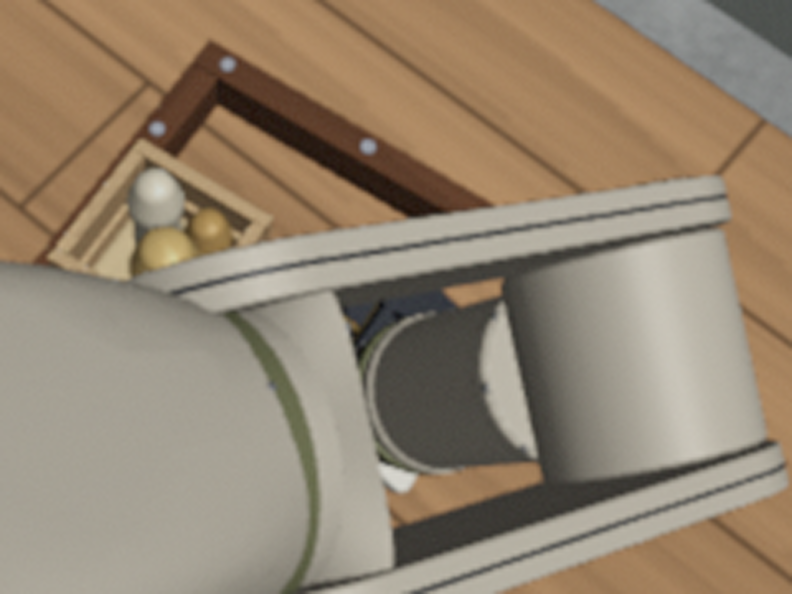

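The box (crop 155,210) stands squarely near the side batten, with the forearm over its near edge. Checking the forearm's height there before creeping on.

```bash
python3 - <<'E'
from rig import r
from h import *
for n in("side",):
    p,d=r.grab_frame(n); cv2.imwrite("pics/s4.png",cv2.resize(p[100:300,180:430,::-1],None,fx=3,fy=3))
p,d=r.grab_frame("scene"); P=cloud(r.camera_model("scene"),d)
for x,y in((160,270),(180,300),(215,290),(300,270),(140,290)): print(P[75+int(y/3.3),230+int(x/3.3)].round())
E
```

```text
[417. -80. 495.]
[410. -94. 503.]
[422. -99. 499.]
[ 444. -114.  499.]
[402. -87. 514.]
```

View pics/s4.png

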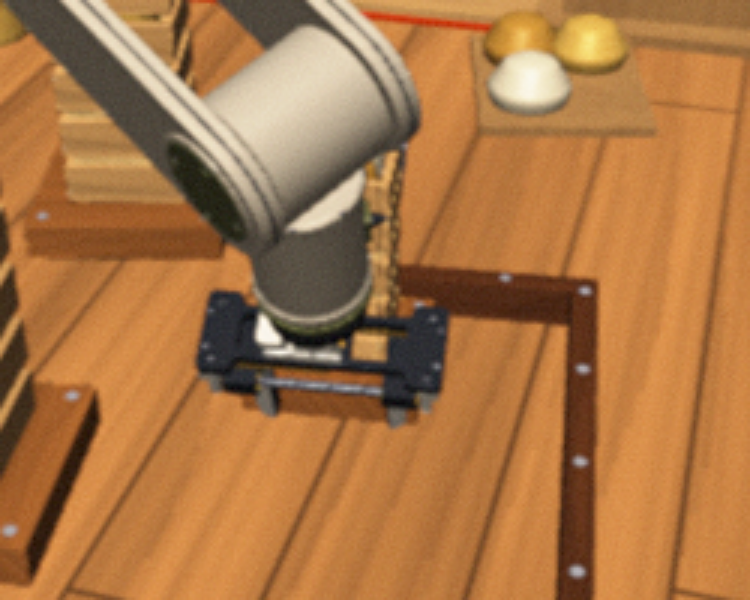

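Arm is clear, crate aligned with the gripper. Creeping on towards the side batten.

Emit:
apply_moves(series=[0.0015,0,0.0007,0,0,0,0.093,0.003,0,0.0014,0,0,0,0.093,0.0045,0,0.0021,0,0,0,0.093,0.006,0,0.0028,0,0,0,0.093,0.0075,0,0.0035,0,0,0,0.093,0.009,0,0.0042,0,0,0,0.093,0.0095,0,0.0044,0,0,0,0.093,0.0095,0,0.0044,0,0,0,0.093])

```text
t: 12.35
eef_pos: [542.7, -39.8, 11.6]
ee_rot: [179.9, -24.8, 97.6]
wrist_force: [1.8, -7.8, -0.3]
gripper_width: 92.8
grip_force: 3.6
```

Emit:
apply_moves(series=[0.0006,0,0.0003,0,0,0,0.093,0.0012,0,0.0006,0,0,0,0.093,0.0018,0,0.0008,0,0,0,0.093,0.0024,0,0.0011,0,0,0,0.093,0.003,0,0.0014,0,0,0,0.093,0.0036,0,0.0017,0,0,0,0.093,0.0036,0,0.0017,0,0,0,0.093,0.0036,0,0.0017,0,0,0,0.093])

```text
t: 13.02
eef_pos: [542.2, -36.0, 11.6]
ee_rot: [179.9, -24.8, 97.6]
wrist_force: [1.3, -7.5, 0.2]
gripper_width: 93.0
grip_force: 3.9
```

Emit:
apply_moves(series=[0.0006,0,0.0003,0,0,0,0.093,0.0012,0,0.0006,0,0,0,0.093,0.0018,0,0.0008,0,0,0,0.093,0.0024,0,0.0011,0,0,0,0.093,0.003,0,0.0014,0,0,0,0.093,0.0036,0,0.0017,0,0,0,0.093,0.0036,0,0.0017,0,0,0,0.093,0.0036,0,0.0017,0,0,0,0.093])

```text
t: 13.68
eef_pos: [542.0, -33.6, 11.6]
ee_rot: [179.9, -24.7, 97.6]
wrist_force: [0.3, -13.8, 1.1]
gripper_width: 92.7
grip_force: 6.9
```

Emit:
apply_moves(series=[0.0006,0,0.0003,0,0,0,0.093,0.0012,0,0.0006,0,0,0,0.093,0.0018,0,0.0008,0,0,0,0.093,0.0024,0,0.0011,0,0,0,0.093,0.0024,0,0.0011,0,0,0,0.093,0.0024,0,0.0011,0,0,0,0.093,0.0024,0,0.0011,0,0,0,0.093,0.0024,0,0.0011,0,0,0,0.093])

```text
t: 14.35
eef_pos: [542.0, -33.2, 11.7]
ee_rot: [179.8, -24.4, 97.5]
wrist_force: [-1.2, -22.9, 1.4]
gripper_width: 92.9
grip_force: 11.6
```

```bash
python3 - <<'E'
from rig import r
from h import *
s=r.read_state()
plan(cur(s),(549,-95,14,97.2,25),(549,-95,330,97.2,0),(440,-20,330,150,0),(425,25,330,187.2,0),(425,25,70,187.2,-12),(425,25,15,187.2,-12),(435,26.3,15,187.2,-12))
E
```

```text
[-0.0556, -0.0011, -0.0278] [0.03, 0.55, 0.3] 62 mm
[0.1335, 0.0, -0.2864] [0.0, -25.0, -0.0] 316 mm
[0.0881, -0.0987, -0.0] [0.0, 0.0, -52.8] 132 mm
[0.0355, 0.0315, 0.0] [0.0, 0.0, -37.2] 47 mm
[0.0, -0.0, 0.26] [0.0, -12.0, -0.0] 260 mm
[0.0114, -0.0, 0.0538] [0.0, 0.0, 0.0] 55 mm
[-0.0099, 0.0, 0.0021] [0.0, 0.0, 0.0] 10 mm
```

Emit:
apply_moves(series=[-0.008,0,-0.004,0,0,0,0.093,-0.018,0,-0.0085,0,0,0,0.093,-0.03,0,-0.014,0,0,0,0.093,-0.044,0,-0.02,0,0,0,0.093,-0.058,0,-0.027,0,0,0,0.093,-0.058,0,-0.027,0,0,0,0.093,-0.058,0,-0.027,0,0,0,0.093,-0.058,0,-0.027,0,0,0,0.093])

```text
t: 15.02
eef_pos: [548.7, -91.2, 10.9]
ee_rot: [-180.0, -25.0, 97.5]
wrist_force: [-0.3, 0.1, 0.0]
gripper_width: 93.0
grip_force: 0.0
```

Emit:
apply_moves(series=[0.016,0,-0.035,0,0,0,0.093,0.033,0,-0.071,0,0,0,0.093,0.05,0,-0.107,0,0,0,0.093,0.067,0,-0.143,0,0,0,0.093,0.084,0,-0.18,0,-7,0,0.093,0.1,0,-0.215,0,-14,0,0.093,0.117,0,-0.25,0,-21,0,0.093,0.134,0,-0.286,0,-25,0,0.093])

```text
t: 15.68
eef_pos: [548.7, -89.1, 330.5]
ee_rot: [179.8, 0.4, 97.6]
wrist_force: [-0.1, 0.5, 0.1]
gripper_width: 92.9
grip_force: 0.0
```

Emit:
apply_moves(series=[0.011,-0.012,0,0,0,-7,0.093,0.022,-0.025,0,0,0,-14,0.093,0.033,-0.037,0,0,0,-21,0.093,0.044,-0.05,0,0,0,-28,0.093,0.055,-0.062,0,0,0,-35,0.093,0.066,-0.075,0,0,0,-42,0.093,0.088,-0.099,0,0,0,-48,0.093,0.088,-0.099,0,0,0,-53,0.093])

```text
t: 16.35
eef_pos: [435.9, -13.6, 327.0]
ee_rot: [180.0, -0.1, 151.0]
wrist_force: [-0.7, 0.1, 0.9]
gripper_width: 93.0
grip_force: 0.0
```

Emit:
apply_moves(series=[0.01,0.01,0,0,0,-7,0.093,0.02,0.02,0,0,0,-14,0.093,0.035,0.031,0,0,0,-21,0.093,0.035,0.031,0,0,0,-28,0.093,0.035,0.031,0,0,0,-35,0.093,0.035,0.031,0,0,0,-37,0.093,0.035,0.031,0,0,0,-37,0.093,0.035,0.031,0,0,0,-37,0.093])

```text
t: 17.02
eef_pos: [423.5, 28.3, 326.8]
ee_rot: [180.0, -0.0, -172.5]
wrist_force: [0.3, 0.2, 0.3]
gripper_width: 93.2
grip_force: 0.0
```

```bash
python3 - <<'E'
from rig import r
from h import *
s=r.read_state(); print(s['eef_pos'],s['ee_rot'])
plan(cur(s),(425,25,70,187.2,-12),(425,25,15,187.2,-12),(435,26.3,15,187.2,-12))
p,_=r.grab_frame("scene"); cv2.imwrite("pics/c5.png",cv2.resize(p[75:255,200:440,::-1],None,fx=3.3,fy=3.3,interpolation=2))
E
```

```text
[423.46911457  28.32724344 326.80865358] [ 1.79983442e+02 -1.55991587e-02 -1.72489313e+02]
[-0.0012, -0.0036, 0.2568] [0.05, -12.02, 0.31] 257 mm
[0.0114, -0.0, 0.0538] [0.0, 0.0, 0.0] 55 mm
[-0.0099, 0.0, 0.0021] [0.0, 0.0, 0.0] 10 mm
```

View pics/c5.png

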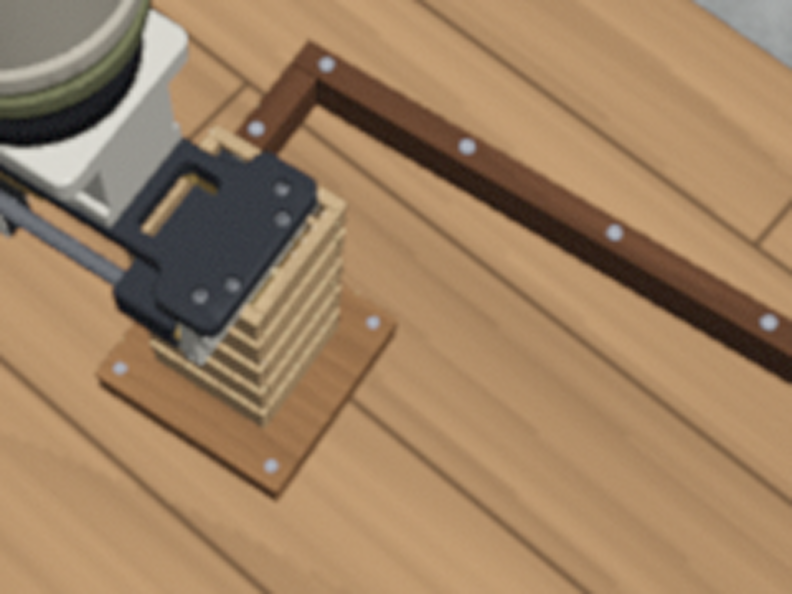

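Board now: crop corners (98,377), (275,488), (396,322); checking its place against the estimate.

```bash
python3 - <<'E'
from h import *
m=np.load("scene0.npz")
A=lambda x,y,z: atz(m,200+(x+.5)/3.3-.5,75+(y+.5)/3.3-.5,z)
L,N,R=[A(x,y,30) for x,y in((98,377),(275,486),(396,322))]
print(L,N,R,np.degrees(np.arctan2(*(L-N)[1::-1]))-90,np.degrees(np.arctan2(*(R-N)[1::-1])))
c=((L+R)/2)[:2]-[707,143.5]; print(c@[.992,.125],c@[-.125,.992])
E
```

```text
[440.46496155 106.27456118  30.        ] [462.64233743 -34.63174983  30.        ] [604.70296387 -18.62600831  30.        ] 8.944460790835379 6.42831379080338
-195.4001744363187 -75.82631311376663
```

Emit:
apply_moves(series=[0,0,0.035,0,-6,0,0.093,0,-0.002,0.075,0,-12,0,0.093,0,-0.003,0.115,0,-12,0,0.093,0,-0.003,0.155,0,-12,0.3,0.093,0,-0.003,0.195,0,-12,0.3,0.093,0,-0.003,0.23,0,-12,0.3,0.093,0,-0.003,0.255,0,-12,0.3,0.093,0,-0.003,0.255,0,-12,0.3,0.093])

```text
t: 17.73
eef_pos: [419.3, 25.4, 65.6]
ee_rot: [179.8, 11.4, -172.9]
wrist_force: [-1.3, -0.1, -0.8]
gripper_width: 92.9
grip_force: 0.0
```

Emit:
apply_moves(series=[0.003,0,0.012,0,0,0,0.093,0.006,0,0.026,0,0,0,0.093,0.008,0,0.04,0,0,0,0.093,0.012,0,0.055,0,0,0,0.093,0.012,0,0.055,0,0,0,0.093,0.012,0,0.055,0,0,0,0.093,0.012,0,0.055,0,0,0,0.093,0.012,0,0.055,0,0,0,0.093])

```text
t: 18.4
eef_pos: [425.3, 24.7, 17.6]
ee_rot: [180.0, 12.1, -172.7]
wrist_force: [-0.0, -0.2, 0.3]
gripper_width: 93.0
grip_force: 0.0
```

Emit:
apply_moves(series=[-0.004,0,0.0008,0,0,0,0.093,-0.008,0,0.0017,0,0,0,0.093,-0.012,0,0.0025,0,0,0,0.093,-0.016,0,0.0034,0,0,0,0.093,-0.02,0,0.0042,0,0,0,0.093,-0.024,0,0.005,0,0,0,0.093,-0.028,0,0.006,0,0,0,0.093,-0.032,0,0.0068,0,0,0,0.093])

```text
t: 19.07
eef_pos: [454.2, 29.1, 14.4]
ee_rot: [179.9, 11.7, -172.7]
wrist_force: [-12.6, -2.3, 10.0]
gripper_width: 93.2
grip_force: 6.5
```

Emit:
apply_moves(series=[-0.004,0,0.0008,0,0,0,0.093,-0.008,0,0.0017,0,0,0,0.093,-0.012,0,0.0025,0,0,0,0.093,-0.016,0,0.0034,0,0,0,0.093,-0.02,0,0.0042,0,0,0,0.093,-0.024,0,0.005,0,0,0,0.093,-0.028,0,0.006,0,0,0,0.093,-0.032,0,0.0068,0,0,0,0.093])

```text
t: 19.73
eef_pos: [486.6, 33.2, 14.3]
ee_rot: [179.9, 11.7, -172.7]
wrist_force: [-12.5, -2.1, 7.8]
gripper_width: 93.2
grip_force: 6.3
```

Emit:
apply_moves(series=[-0.004,0,0.0008,0,0,0,0.093,-0.008,0,0.0017,0,0,0,0.093,-0.012,0,0.0025,0,0,0,0.093,-0.016,0,0.0034,0,0,0,0.093,-0.02,0,0.0042,0,0,0,0.093,-0.024,0,0.005,0,0,0,0.093,-0.028,0,0.006,0,0,0,0.093,-0.032,0,0.0068,0,0,0,0.093])

```text
t: 20.4
eef_pos: [519.0, 37.3, 14.2]
ee_rot: [179.9, 11.7, -172.7]
wrist_force: [-12.0, -0.9, 7.5]
gripper_width: 92.6
grip_force: 6.2
```

Emit:
apply_moves(series=[-0.003,0,0.0006,0,0,0,0.093,-0.006,0,0.0013,0,0,0,0.093,-0.009,0,0.0019,0,0,0,0.093,-0.012,0,0.0025,0,0,0,0.093,-0.015,0,0.0032,0,0,0,0.093,-0.018,0,0.0038,0,0,0,0.093,-0.021,0,0.0044,0,0,0,0.093,-0.024,0,0.0051,0,0,0,0.093])

```text
t: 21.07
eef_pos: [543.2, 40.4, 14.2]
ee_rot: [179.9, 11.7, -172.7]
wrist_force: [-13.1, -1.2, 9.1]
gripper_width: 92.8
grip_force: 6.5
```

```bash
python3 - <<'E'
from rig import r
from h import *
s=r.read_state(); print(s['eef_pos'],s['ee_rot'],s['wrist_force'])
d=(s['eef_pos'][:2]-np.array([707,143.5]));print(d@[.992,.125],d@[-.125,.992])
p,_=r.grab_frame("side"); cv2.imwrite("pics/s6.png",cv2.resize(p[120:320,210:460,::-1],None,fx=3,fy=3))
E
```

```text
[543.23458736  40.42498036  14.17246558] [ 179.93384629   11.65120693 -172.72172479] [-13.10364547  -1.20698447   9.11701643]
-175.33966679681708 -81.7797429007379
```

View pics/s6.png

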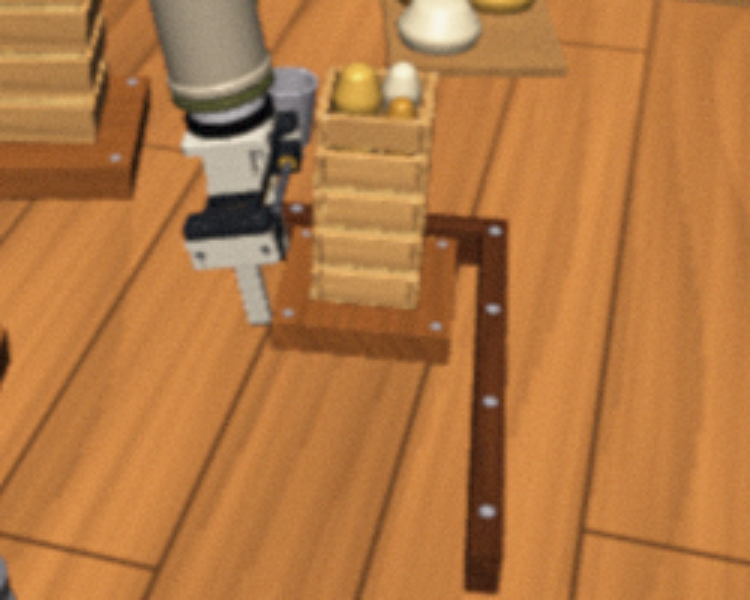

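Upright, gap to the back batten about 20 mm (crop 447–472). Continuing slowly until the force rises.

Emit:
apply_moves(series=[-0.002,0,0.0004,0,0,0,0.093,-0.004,0,0.0008,0,0,0,0.093,-0.006,0,0.0013,0,0,0,0.093,-0.008,0,0.0017,0,0,0,0.093,-0.01,0,0.0021,0,0,0,0.093,-0.011,0,0.0023,0,0,0,0.093,-0.012,0,0.0025,0,0,0,0.093,-0.012,0,0.0025,0,0,0,0.093])

```text
t: 21.78
eef_pos: [555.5, 42.0, 14.1]
ee_rot: [179.9, 11.7, -172.7]
wrist_force: [-10.7, -0.9, 6.3]
gripper_width: 92.9
grip_force: 5.0
```

Emit:
apply_moves(series=[-0.0007,0,0.0001,0,0,0,0.093,-0.0014,0,0.0003,0,0,0,0.093,-0.0021,0,0.0004,0,0,0,0.093,-0.0028,0,0.0006,0,0,0,0.093,-0.0035,0,0.0007,0,0,0,0.093,-0.004,0,0.0008,0,0,0,0.093,-0.004,0,0.0008,0,0,0,0.093,-0.004,0,0.0008,0,0,0,0.093])

```text
t: 22.45
eef_pos: [559.4, 42.5, 14.1]
ee_rot: [179.9, 11.7, -172.7]
wrist_force: [-9.8, -1.0, 6.3]
gripper_width: 93.0
grip_force: 5.4
```

Emit:
apply_moves(series=[-0.0007,0,0.0001,0,0,0,0.093,-0.0014,0,0.0003,0,0,0,0.093,-0.0021,0,0.0004,0,0,0,0.093,-0.0028,0,0.0006,0,0,0,0.093,-0.0035,0,0.0007,0,0,0,0.093,-0.004,0,0.0008,0,0,0,0.093,-0.004,0,0.0008,0,0,0,0.093,-0.004,0,0.0008,0,0,0,0.093])

```text
t: 23.12
eef_pos: [563.4, 43.0, 14.1]
ee_rot: [179.9, 11.7, -172.7]
wrist_force: [-10.6, -1.1, 6.8]
gripper_width: 92.8
grip_force: 5.3
```

Emit:
apply_moves(series=[-0.0007,0,0.0001,0,0,0,0.093,-0.0014,0,0.0003,0,0,0,0.093,-0.0021,0,0.0004,0,0,0,0.093,-0.0028,0,0.0006,0,0,0,0.093,-0.0035,0,0.0007,0,0,0,0.093,-0.004,0,0.0008,0,0,0,0.093,-0.004,0,0.0008,0,0,0,0.093,-0.004,0,0.0008,0,0,0,0.093])

```text
t: 23.78
eef_pos: [564.0, 43.3, 12.9]
ee_rot: [179.9, 11.2, -172.7]
wrist_force: [-29.5, -4.0, 20.0]
gripper_width: 93.1
grip_force: 14.9
```

Back batten reached (force jumped to 30 N). Backing off, rising, and looking.

Emit:
apply_moves(series=[0.006,0,-0.0013,0,0,0,0.093,0.016,0,-0.0034,0,0,0,0.093,0.03,0,-0.0064,0,0,0,0.093,0.05,0,-0.0106,0,0,0,0.093,0.07,0,-0.0149,0,0,0,0.093,0.09,0,-0.0191,0,0,0,0.093,0.09,0,-0.0191,0,0,0,0.093,0.09,0,-0.0191,0,0,0,0.093])

```text
t: 24.45
eef_pos: [478.4, 31.8, 15.7]
ee_rot: [180.0, 12.0, -172.8]
wrist_force: [-0.3, -0.2, -0.0]
gripper_width: 93.0
grip_force: 0.0
```

Emit:
apply_moves(series=[-0.008,0,-0.037,0,0,0,0.093,-0.016,0,-0.075,0,0,0,0.093,-0.024,0,-0.112,0,0,0,0.093,-0.032,0,-0.15,0,0,0,0.093,-0.04,0,-0.187,0,6,0,0.093,-0.048,0,-0.225,0,12,0,0.093,-0.056,0,-0.265,0,12,0,0.093,-0.065,0,-0.305,0,12,0,0.093])

```text
t: 25.12
eef_pos: [480.3, 31.9, 328.0]
ee_rot: [179.9, -0.2, -172.7]
wrist_force: [0.8, -0.4, 0.2]
gripper_width: 92.8
grip_force: 0.0
```

```bash
python3 - <<'E'
from rig import r
from h import *
s=r.read_state(); print(s['eef_pos'],s['ee_rot'],s['wrist_force'])
a,_=r.grab_frame("side"); b,_=r.grab_frame("scene")
A=cv2.resize(a[150:270,290:390,::-1],(500,600),interpolation=cv2.INTER_CUBIC)
B=cv2.resize(b[85:205,225:285,::-1],(300,600),interpolation=cv2.INTER_CUBIC)
B=cv2.resize(b[75:195,230:390,::-1],(800,600),interpolation=cv2.INTER_CUBIC)
cv2.imwrite("pics/s7.png",A); cv2.imwrite("pics/c7.png",B)
E
```

```text
[480.2973589   31.94588067 328.03464751] [ 179.93969643   -0.22759787 -172.71857861] [ 0.79098929 -0.44613217  0.17434365]
```

View pics/c7.png

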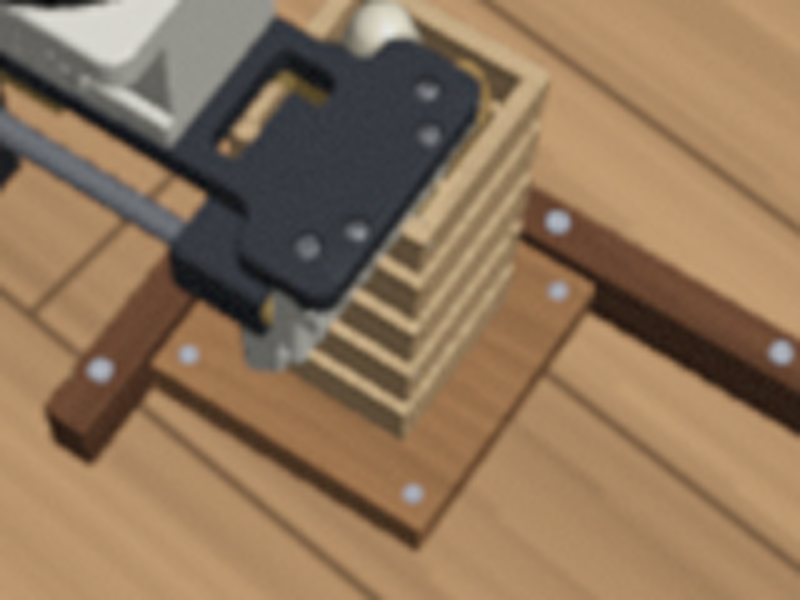

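View pics/s7.png

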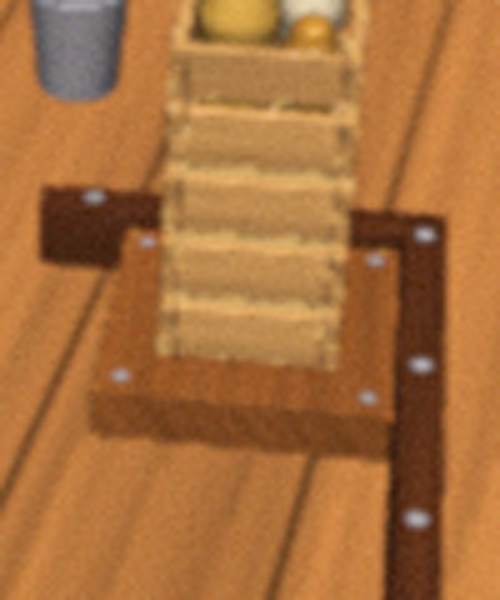

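Both views show the board against both battens (side view: back edge at x≈395, scene view: left corner at (155,362)). A last gentle +y push will make sure of the side batten.

```bash
python3 - <<'E'
from rig import r
from h import *
plan(cur(r.read_state()),(580,-80,330,140,0),(653,-70,330,97.5,0),(653,-70,130,97.5,25),(653,-70,15,97.5,25),(653-5,-70+40,15,97.5,25))
E
```

```text
[-0.0817, -0.1231, 0.007] [0.2, 0.68, 47.28] 148 mm
[-0.0495, 0.0546, 0.0] [0.0, -0.0, 42.5] 74 mm
[0.0, -0.0, 0.2] [-0.0, 25.0, 0.0] 200 mm
[-0.0486, -0.0, 0.1042] [0.0, 0.0, 0.0] 115 mm
[0.0365, 0.0003, 0.017] [0.0, 0.0, 0.0] 40 mm
```

Emit:
apply_moves(series=[-0.012,-0.018,0,0,0,7,0.093,-0.024,-0.036,0,0,0,14,0.093,-0.036,-0.054,0,0,0,21,0.093,-0.048,-0.072,0,0,0,28,0.093,-0.06,-0.09,0,0,0,35,0.093,-0.072,-0.108,0,0,0,42,0.093,-0.082,-0.123,0,0,0,47.3,0.093,-0.082,-0.123,0,0,0,47.3,0.093])

```text
t: 25.88
eef_pos: [577.9, -82.4, 326.3]
ee_rot: [-180.0, -0.0, 139.5]
wrist_force: [-0.0, -1.1, 0.3]
gripper_width: 93.0
grip_force: 0.0
```

Emit:
apply_moves(series=[-0.008,0.009,0,0,0,7,0.093,-0.016,0.018,0,0,0,14,0.093,-0.024,0.027,0,0,0,21,0.093,-0.032,0.036,0,0,0,28,0.093,-0.04,0.045,0,0,0,35,0.093,-0.0495,0.0545,0,0,0,42.5,0.093,-0.0495,0.0545,0,0,0,42.5,0.093,-0.0495,0.0545,0,0,0,42.5,0.093])

```text
t: 26.55
eef_pos: [649.0, -69.5, 326.8]
ee_rot: [-180.0, -0.0, 97.8]
wrist_force: [0.0, 0.6, 0.2]
gripper_width: 93.2
grip_force: 0.0
```

Emit:
apply_moves(series=[0,0,0,0,7,0,0.093,0,0,0,0,14,0,0.093,0,0,0.04,0,21,0,0.093,0,0,0.08,0,25,0,0.093,0,0,0.12,0,25,0,0.093,0,0,0.16,0,25,0,0.093,0,0,0.2,0,25,0,0.093,0,0,0.2,0,25,0,0.093])

```text
t: 27.22
eef_pos: [642.9, -68.4, 117.8]
ee_rot: [-179.3, -25.4, 97.4]
wrist_force: [-0.1, 0.8, -2.4]
gripper_width: 93.1
grip_force: 0.0
```

```bash
python3 - <<'E'
from rig import r
from h import *
s=r.read_state(); print(s['eef_pos'],s['ee_rot'],s['wrist_force'],s['qpos'].round())
plan(cur(s),(653,-68,14,97.5,25),(653-3.7,-68+30,14,97.5,25))
E
```

```text
[642.85729891 -68.43593931 117.77978641] [-179.28967272  -25.3840427    97.37441089] [-0.05499697  0.76449572 -2.37431936] [-23.  29.  74.  21.  91. -33.]
[-0.0453, 0.0113, 0.0933] [-0.66, -0.38, -0.11] 104 mm
[0.0274, 0.0002, 0.0128] [0.0, 0.0, 0.0] 30 mm
```

Emit:
apply_moves(series=[-0.012,0,0.026,0,0,0,0.093,-0.024,0,0.052,0,0,0,0.093,-0.036,0,0.078,0,0,0,0.093,-0.048,0,0.103,0,0,0,0.093,-0.048,0,0.103,0,0,0,0.093,-0.048,0,0.103,0,0,0,0.093,-0.048,0,0.103,0,0,0,0.093,-0.048,0,0.103,0,0,0,0.093])

```text
t: 27.88
eef_pos: [650.9, -70.6, 17.8]
ee_rot: [179.7, -24.9, 97.6]
wrist_force: [0.7, -0.5, -0.4]
gripper_width: 92.8
grip_force: 0.0
```

Emit:
apply_moves(series=[0.004,0,0.0019,0,0,0,0.093,0.008,0,0.0038,0,0,0,0.093,0.012,0,0.0056,0,0,0,0.093,0.016,0,0.0075,0,0,0,0.093,0.02,0,0.0094,0,0,0,0.093,0.024,0,0.0112,0,0,0,0.093,0.026,0,0.0121,0,0,0,0.093,0.026,0,0.0121,0,0,0,0.093])

```text
t: 28.55
eef_pos: [644.7, -40.6, 14.0]
ee_rot: [-180.0, -25.0, 97.5]
wrist_force: [0.3, -0.2, -0.1]
gripper_width: 92.9
grip_force: 0.0
```

Emit:
apply_moves(series=[0.002,0,0.0009,0,0,0,0.093,0.004,0,0.0019,0,0,0,0.093,0.006,0,0.0028,0,0,0,0.093,0.008,0,0.0037,0,0,0,0.093,0.01,0,0.0047,0,0,0,0.093,0.012,0,0.0056,0,0,0,0.093,0.012,0,0.0056,0,0,0,0.093,0.012,0,0.0056,0,0,0,0.093])

```text
t: 29.22
eef_pos: [643.1, -28.2, 14.0]
ee_rot: [-180.0, -25.0, 97.5]
wrist_force: [0.6, -0.4, -0.4]
gripper_width: 93.2
grip_force: 0.0
```

Emit:
apply_moves(series=[0.0008,0,0.0004,0,0,0,0.093,0.0016,0,0.0007,0,0,0,0.093,0.0024,0,0.0011,0,0,0,0.093,0.0032,0,0.0015,0,0,0,0.093,0.0036,0,0.0017,0,0,0,0.093,0.0036,0,0.0017,0,0,0,0.093,0.0036,0,0.0017,0,0,0,0.093,0.0036,0,0.0017,0,0,0,0.093])

```text
t: 29.88
eef_pos: [642.6, -24.4, 14.0]
ee_rot: [-180.0, -25.0, 97.5]
wrist_force: [-0.0, -0.4, 0.2]
gripper_width: 93.0
grip_force: 0.0
```

Emit:
apply_moves(series=[0.0008,0,0.0004,0,0,0,0.093,0.0016,0,0.0007,0,0,0,0.093,0.0024,0,0.0011,0,0,0,0.093,0.0032,0,0.0015,0,0,0,0.093,0.0036,0,0.0017,0,0,0,0.093,0.0036,0,0.0017,0,0,0,0.093,0.0036,0,0.0017,0,0,0,0.093,0.0036,0,0.0017,0,0,0,0.093])

```text
t: 30.55
eef_pos: [642.3, -21.1, 14.0]
ee_rot: [180.0, -25.0, 97.4]
wrist_force: [-0.5, -5.2, -0.3]
gripper_width: 93.1
grip_force: 2.6
```

Emit:
apply_moves(series=[0.0008,0,0.0004,0,0,0,0.093,0.0016,0,0.0007,0,0,0,0.093,0.0024,0,0.0011,0,0,0,0.093,0.0032,0,0.0015,0,0,0,0.093,0.0036,0,0.0017,0,0,0,0.093,0.0036,0,0.0017,0,0,0,0.093,0.0036,0,0.0017,0,0,0,0.093,0.0036,0,0.0017,0,0,0,0.093])

```text
t: 31.22
eef_pos: [642.2, -20.5, 14.1]
ee_rot: [179.9, -24.7, 97.4]
wrist_force: [-1.4, -17.2, 1.5]
gripper_width: 93.1
grip_force: 8.5
```

It moved only 0.6 mm at 17 N, so it is flush on the side. Retreating clear.

Emit:
apply_moves(series=[-0.006,0,-0.0028,0,0,0,0.093,-0.014,0,-0.0065,0,0,0,0.093,-0.026,0,-0.012,0,0,0,0.093,-0.042,0,-0.0195,0,0,0,0.093,-0.06,0,-0.028,0,0,0,0.093,-0.08,0,-0.037,0,0,0,0.093,-0.08,0,-0.037,0,0,0,0.093,-0.08,0,-0.037,0,0,0,0.093])

```text
t: 31.88
eef_pos: [653.2, -105.3, 13.4]
ee_rot: [180.0, -25.1, 97.4]
wrist_force: [-0.6, 0.6, -0.5]
gripper_width: 93.0
grip_force: 0.0
```

Emit:
apply_moves(series=[0.012,0,-0.025,0,0,0,0.093,0.024,0,-0.051,0,0,0,0.093,0.036,0,-0.077,0,0,0,0.093,0.048,0,-0.103,0,0,0,0.093,0.06,0,-0.129,0,0,0,0.093,0.072,0,-0.155,0,0,0,0.093,0.084,0,-0.18,0,0,0,0.093,0.084,0,-0.18,0,0,0,0.093])

```text
t: 32.55
eef_pos: [655.6, -103.6, 219.9]
ee_rot: [179.4, -24.8, 97.8]
wrist_force: [-0.1, -0.5, 1.1]
gripper_width: 93.3
grip_force: 0.0
```

```bash
python3 - <<'E'
from rig import r
from h import *
s=r.read_state(); print(s['eef_pos'],s['wrist_force'],s['t'])
p,d=r.grab_frame("side"); P=cloud(r.camera_model("side"),d)
X=P[...,:2]-[707,143.5]; cx=X@[.9921,.1253]; cy=X@[-.1253,.9921]; z=P[...,2]
# rows across back-batten edge: list board-top depth points' extents
k=(z>24)&(z<36)&(cx>-170)&(cx<20)&(cy>-170)&(cy<20)
print("board x",np.percentile(cx[k],[0.5,99.5]),"y",np.percentile(cy[k],[0.5,99.5]))
k=(z>195)&(z<214)&(abs(cx+75)<90)&(abs(cy+75)<90)
print("box rim",cv2.minAreaRect(np.stack([cx[k],cy[k]],1).astype(np.float32)))
E
```

```text
[ 655.58301221 -103.58192449  219.89711082] [-0.10587834 -0.48356049  1.14445841] 32.55
board x [-164.45481259    5.2225237 ] y [-150.59308662    5.58870158]
box rim ((-73.97591400146484, -77.39213562011719), (81.29151916503906, 89.09968566894531), 0.26701003313064575)
```

```bash
python3 -c "
from rig import r
print(r.finish_job())"
```

```text
the job is handed in; nothing more can be done
None
```

The small crate is home in the packing corner: base board against both battens (each confirmed by a force rise), measured about 0.3° off square, arm clear and job handed in at about 33 s; I viewed 11 pictures, one over the limit of 10.

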